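# Heft two filter cartridges and fit the dry one

## Robot

A 6-joint arm with a two-finger parallel gripper is mounted at the origin on a cart in front of the work surface, level with it; the furniture and walls round the work are solid. World frame = base frame: x ahead of the robot, y to its left, z up, the work surface at z = 0. Lengths are in mm, angles in degrees, forces in N, time in s.
With the tool pointing down it reaches from about 350 to 850 mm from the base axis. Payload 8.1 kg.
Tool frame: the origin (TCP) lies midway between the tips of the shut fingers; the grasp point (between the pads) lies grip_depth behind it (grip_depth is the distance from the TCP to the grasp point, in mm); z points along the fingers, y is the line along which they close (so a half turn about z gives the same grasp; the last joint's range is limited). The gripper opens to 85 mm and grips with 20 to 120 N. Pads are 22 mm wide; open, the fingers measure 114 mm over their backs; the gripper's body (76 mm by 85 mm) begins 54 mm behind the grasp point. The pads swing forward as they close: fully open they stand 13 mm farther back than shut.
Start: joints at [70.05, 7.471, 85.268, -0, 87.261, -4.893], TCP at [155.849, 579.41, 198.992] pointing down, gripper open.
Joint ranges: [-169.43, 169.43], [-51.17, 129.36], [1.28, 143.12], [-76.62, 256.62], [0, 156.53], [-152.29, 152.29]. Speed limits (degrees/s): [136.94, 136.94, 159.86, 180, 180, 180].

## Interface

Orientations are given as [roll, pitch, yaw] about the fixed x, y, z axes, in that order (R = Rz(yaw) Ry(pitch) Rx(roll)).
In Python, from bench import sense, snapshot, hand_in, grip_depth gives the robot as it stands. The module is installed in compiled form; this text tells all that it offers.
- The arm moves only by the tool apply_moves, never from a script. Its argument "series" is text: rows parted by semicolons, each of 5 numbers parted by spaces: the shift along the tool's x, y, z each as a share of 0.3 m, from -1 to 1, then the turn about the tool's z as a share of 2 rad, from -1 to 1, then the gripper's target within -1 to 1 (shut at 1, half-way at 0, fully open at -1). In form: tx ty tz twist gripper; .... A call has 1 to 5 rows; each row shifts and turns the commanded pose from where the row before left it, along the tool's axes as they then stand; what a row does not reach is not made up. A row lasts 1/12 s, in which the tool goes at most 41.7 mm and 7.16 degrees, less where a joint would pass 70% of its speed; a pose out of reach is approached as far as the arm can. A call with a number of a shift or a turn outside -1 to 1 is refused whole. A call with a gripper value outside its range is refused whole. The fingers move at their own pace and stop on an object; "squeeze" is the grip in N (left out, the last holds). Time passes only in rows, so rows that do not move let the fingers close. It gives the time, the measured TCP pose, the force, the opening and the grip force at its end, in the units of the state.
- sense(): the state, without advancing time (a new reading comes with each control period).
- snapshot(name): name is "side" or "top" or "wrist"; returns a dict with "frame" (480x640x3 uint8, blue, green, red), "depth" (480x640 float32, mm along the optical axis (not along the pixel's ray), 0 where there is no reading), "intrinsics" (3x3 intrinsics, pixels), "extrinsics" (4x4, takes a point from camera to world coordinates); the wrist camera has in their place "tool_from_camera" (4x4, takes a point from camera to tool coordinates, whose origin is the TCP and whose axes are the flange's). Camera axes: x right, y down, z forward; pixel columns grow to the right and rows downward; lengths in mm; the calibration is good to about 2 mm. A picture is of the moment at which its call begins: read the wrist's pose just before it.
- hand_in(): hands the job in; it is judged then, once.
The state is a dict: "time": time; "joint_pos": joint angles; "qd": joint speeds; "joint_efforts": joint torques, N m; "tool_pos": TCP position; "tcp_rot": TCP orientation; "ft_force": force on the tool from outside, world axes, zero at the start; "wrist_torque": the same for the moment, N m; "finger_gap": finger opening in mm; "grip_force": force on a finger pad.
Only numpy, scipy, OpenCV 4.12 (cv2) and the standard library are available. Lean on these libraries where they do the work, as an engineer would, in place of code of your own. Each camera call takes 0.05 s, during which the arm holds its last target. There are 200 camera calls.

## Task

The water filter on the worktop needs its new cartridge, but the new dry one and the spent one, which is waterlogged and about three times as heavy, look alike: tell them apart by lifting one just clear. Stand the spent one upright in the draining tray, and fit the new one into the filter's socket without forcing it: lugs down through the two gaps, push it down against the spring, turn it clockwise to the stop and let it rise into its lock, then let go. Leave everything else where it stands.

Things in the scene. Friction and masses are not known exactly. Their poses are not given: they have to be found in the camera images.
- cartridge_1_mid (a point): White, round water-filter cartridge with a grey cap, standing upright; its twin looks the same. Point on its axis, 69 mm above its flat base; z up. Body of diameter 56 up to 100 mm above the base (foot chamfered 4x5 mm), then the cap, diameter 66, up to 108 mm. One cartridge is new and dry, 0.23 to 0.27 kg, the other waterlogged, 0.66 to 0.84 kg; nothing shows which.
- cartridge_1_bar (a point): Centre of this cartridge's grip bar, a straight bar on the cap to lift and turn it by: 52 long (x), 14 thick (y), 30 high, 108 to 138 mm above the base. On the same x axis two lugs stand out of the body, at +x and -x, to 33 mm from the axis, 10 mm wide, 40 to 46 mm above the base. Half a turn makes no difference.
- cartridge_2_mid (a point): White, round water-filter cartridge with a grey cap, standing upright; its twin looks the same. Point on its axis, 69 mm above its flat base; z up. Body of diameter 56 up to 100 mm above the base (foot chamfered 4x5 mm), then the cap, diameter 66, up to 108 mm. One cartridge is new and dry, 0.23 to 0.27 kg, the other waterlogged, 0.66 to 0.84 kg; nothing shows which.
- cartridge_2_bar (a point): Centre of this cartridge's grip bar, a straight bar on the cap to lift and turn it by: 52 long (x), 14 thick (y), 30 high, 108 to 138 mm above the base. On the same x axis two lugs stand out of the body, at +x and -x, to 33 mm from the axis, 10 mm wide, 40 to 46 mm above the base. Half a turn makes no difference.
- filter_unit: White counter-top water filter, fixed: a round filter well, 111 mm wide, with the socket in its top, and to its left (+y) a tank 168 mm high with a spout over a drip ledge; the tank's side is 100 mm from the socket's axis. Origin on the worktop under the socket's axis; z up, x away from the robot at yaw 0.
- socket (a point): Centre of the socket's mouth, in the plane of the grey collar's top, 75 mm above the worktop; axes as the filter's. The hole is 60 mm wide, chamfered 2 mm, with two opposite gaps for the lugs, 14 mm wide, each marked by a black dot. With the lugs not over the gaps the cartridge rests on the collar, its base 40 mm below this plane and free to turn until they drop in.
- gap_about (a point): Where a gap would be with the collar fitted square: 33 mm from the axis, turned +60 degrees (anticlockwise from above) from the filter's x, in the collar's top plane. The collar is not always fitted square: the true gaps are up to 15 degrees either way from here (not measured), to be seen by the black dots or found by feel. They admit the lugs within about 3.5 degrees.
- pocket_about (a point): Where a pocket would be with the collar fitted square: clockwise of each gap the lugs pass under a lip, only with the cartridge's base lower than 18 mm above the worktop; 60 degrees clockwise of the gap they meet a stop under a pocket (marked by a short black bar). Let go there, the spring lifts the cartridge 3 mm, lugs in the pockets: locked, its base 21 mm above the worktop.
- seal (a joint): Sprung rubber seal at the bottom of the socket, 0 when up, in m pressed down. The cartridge's base meets it 27 mm above the worktop; it pushes up with 3 N there and 1 N more per mm, 12 N when the lugs just clear the lip (0.009), 15 N at its hard stop (0.012, base 15 mm above the worktop). Let go unlocked, the cartridge is pushed up again.
- tray: The white enamelled draining tray with a dark rim, fixed, 120 (x) by 150 (y) by 16 mm high outside, the rim 19 mm high over all; origin on the worktop under its centre; the floor inside is 3 mm above the worktop and 114 by 144 mm.
- tumbler: A clear drinking glass, 81 mm wide and 92 mm high, standing on the drip ledge under the spout; origin at the centre of its base.
- lemon: A lemon, 71x53x51 mm, on the worktop behind the work; origin at the centre of its underside.
- spice_1: A spice jar with a red cap, 45 mm wide and 106 mm high, on the worktop behind the work; origin at the centre of its base.
- mug_in_use: A green and white mug, 78x116x101 mm, to the left of the filter; origin at the centre of its base.

How it is judged:
By the outcome, as a careful person would: the job done as asked, in the order asked, and still so for the second after the job is handed in, with the robot touching nothing.
It also fails if it takes over 72 s, if anything falls off the work surface, if the arm or the gripper's body presses on something with over 40 N, if the wrist force passes 120 N, or if a joint passes its speed limit or range.

## Working session

There is one attempt and no reset: what is moved stays moved. The work goes in short steps, Python scripts to look and compute and a tool call to move; the robot and the scene stay as the last step left them, time stands still between calls to the robot, and variables do not carry over. Pictures are saved under pics/ and viewed, at most 10 in all, crops included, and the job is handed in when it is done.

Besides the shell and the picture viewer there is one more tool, called after "Call:" as name(argument=value, ...), one argument or row to a line, values as JSON. apply_moves: Moves the arm, as the interface text tells. Its arguments: {"type":"object","properties":{"series":{"type":"string"},"squeeze":{"type":"number"}},"required":["series"]}

```bash
mkdir -p pics; cat > h.py <<'E'
import numpy as np, cv2
from bench import sense, snapshot, grip_depth
def world(s,u,v,z=None,d=None,T=None):
    T=s["extrinsics"] if T is None else T
    K=s["intrinsics"]; r=np.linalg.inv(K)@np.array([u,v,1.0]); w=T[:3,:3]@r
    if z is not None: d=(z-T[2,3])/w[2]
    elif d is None: d=s["depth"][int(v),int(u)]
    return T[:3,3]+d*w
E
python3 - <<'E'
from h import *
print(grip_depth if not callable(grip_depth) else grip_depth())
print(sense())
for n in("top","side"):
    s=snapshot(n); cv2.imwrite(f"pics/{n}0.png",s["frame"]); print(s["extrinsics"].round(2),s["intrinsics"])
    np.savez(f"{n}0.npz",**s)
E
```

```text
18.700000000000003
{'time': 0.0, 'joint_pos': array([ 7.00491439e+01,  7.51639767e+00,  8.53286859e+01,  8.13948464e-04,
        8.72612406e+01, -4.89260633e+00]), 'qd': array([0.09279207, 0.02344699, 0.00183545, 0.02757638, 0.06156012,
       0.05928934]), 'joint_efforts': array([ 1.61631109e-03, -5.69413733e+01, -5.00542796e+01, -1.85996805e-04,
        1.50550558e-02,  2.76347419e-05]), 'tool_pos': array([155.64228207, 578.83654098, 197.93672738]), 'tcp_rot': array([-1.79894133e+02, -9.87818837e-03,  1.64941701e+02]), 'ft_force': array([-0.04889219, -0.42931472,  0.08906916]), 'wrist_torque': array([-4.72132851e-05,  1.14079468e-02, -1.79602235e-02]), 'grip_force': 0.0, 'finger_gap': 85.3811005309769}
[[-3.00000e-02 -9.90000e-01  1.20000e-01  4.20710e+02]
 [-1.00000e+00  3.00000e-02  0.00000e+00  5.50600e+01]
 [-1.00000e-02 -1.20000e-01 -9.90000e-01  1.26495e+03]
 [ 0.00000e+00  0.00000e+00  0.00000e+00  1.00000e+00]] [[455.26850872   0.         319.10954102]
 [  0.         455.26850872 240.77743126]
 [  0.           0.           1.        ]]
[[ 7.70000e-01 -5.60000e-01  3.00000e-01  2.39930e+02]
 [-6.40000e-01 -6.80000e-01  3.70000e-01 -3.40210e+02]
 [-0.00000e+00 -4.70000e-01 -8.80000e-01  1.07822e+03]
 [ 0.00000e+00  0.00000e+00  0.00000e+00  1.00000e+00]] [[453.71787684   0.         315.72310366]
 [  0.         453.71787684 236.5857883 ]
 [  0.           0.           1.        ]]
```

View pics/top0.png

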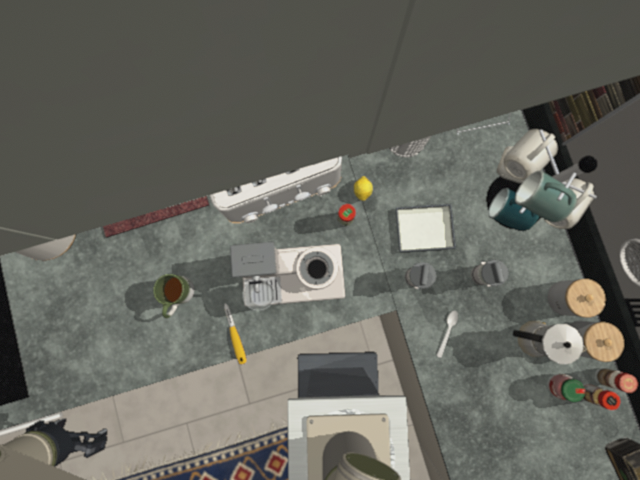

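View pics/side0.png

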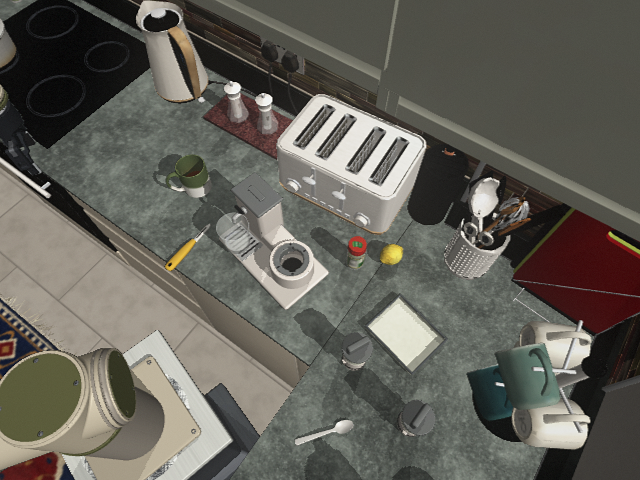

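```bash
python3 - <<'E'
from h import *
t=dict(np.load("top0.npz")); s=dict(np.load("side0.npz"))
a=cv2.resize(t["frame"][235:300,290:350],None,fx=6,fy=6,interpolation=cv2.INTER_CUBIC)
b=cv2.resize(t["frame"][250:300,395:515],None,fx=6,fy=6,interpolation=cv2.INTER_CUBIC)[:, :720]
c=cv2.resize(s["frame"][230:295,260:325],None,fx=6,fy=6,interpolation=cv2.INTER_CUBIC)[:260]
img=np.zeros((600,800,3),np.uint8)
img[:300,:720]=b
c=cv2.resize(s["frame"][236:286,264:324],None,fx=6,fy=6,interpolation=cv2.INTER_CUBIC)
img[300:600,:360]=c
a=cv2.resize(t["frame"][243:293,290:350],None,fx=6,fy=6,interpolation=cv2.INTER_CUBIC)
img[300:600,400:760]=a
cv2.imwrite("pics/crop0.png",img)
for n,u,v,z in [("c1",420,268,138),("c2",490,266,138),("sock",317,267,75),("tray",424,229,19),("red",347,213,106),("lemon",363,188,40),("tank",253,258,168)]:
    print(n,world(t,u,v,z=z).round(), world(t,u,v).round())
for n,u,v,z in [("c1",355,343,138),("c2",417,410,138),("sock",292,260,75),("tray",403,332,19)]:
    print(n,world(s,u,v,z=z).round())
E
```

```text
c1 [ 485. -187.  138.] [ 486. -193.  110.]
c2 [ 484. -360.  138.] [ 486. -373.  103.]
sock [499.  68.  75.] [502.  68.  24.]
tray [ 599. -230.   19.] [ 602. -235.   -4.]
red [634. -14. 106.] [634. -14. 108.]
lemon [714. -64.  40.] [711. -63.  52.]
tank [519. 221. 168.] [519. 220. 171.]
c1 [ 464. -196.  138.]
c2 [ 469. -372.  138.]
sock [497.  64.  75.]
tray [ 598. -231.   19.]
```

View pics/crop0.png

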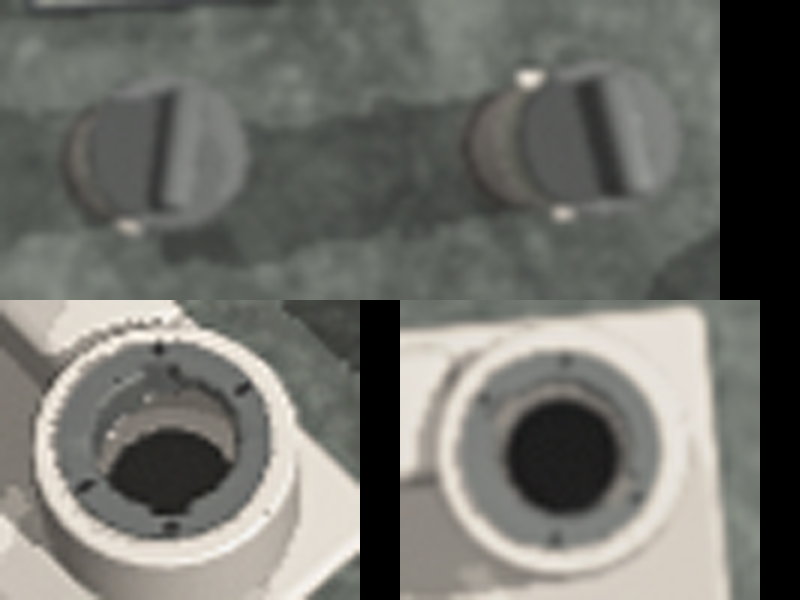

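```bash
cat >> h.py <<'E'
def plan(p0,y0,p1,y1,n,frac=1.0):
    """n rows from pose (p0,yaw0) to (p1,yaw1), tool down; prints rows (tx ty tz twist)"""
    p0=np.array(p0,float);p1=np.array(p1,float);out=[];y=y0
    d=(p1-p0)/n; dy=(y1-y0)/n
    for i in range(n):
        a=np.radians(y); x=np.array([np.cos(a),np.sin(a)]); t=np.array([np.sin(a),-np.cos(a)])
        out.append("%.4f %.4f %.4f %.4f"%(d[:2]@x/300,d[:2]@t/300,-d[2]/300,-np.radians(dy)/2)); y+=dy
    print("max step",np.linalg.norm(d).round(1),"deg",round(dy,2))
    for i in range(0,n,5): print("; ".join(o+" -1" for o in out[i:i+5]))
E
python3 - <<'E'
from h import *
t=dict(np.load("top0.npz"));s=snapshot("wrist");print(s["tool_from_camera"].round(2),s["intrinsics"].round(1))
c=world(t,290+562/6-400/6,243+(450-300)/6,z=75); print("sock",c)
for x,y in [(566,360),(556,540),(485,397),(637,497)]:
    p=world(t,290+(x-400)/6,243+(y-300)/6,z=75);d=p-c; print(p.round(1),np.degrees(np.arctan2(d[1],d[0])),np.hypot(*d[:2]))
for x,y in [(168,150),(600,133)]:
    print("cap",world(t,395+x/6,250+y/6,z=108))
plan([155.6,578.8,198],164.9,[380,-170,260],2,24)
E
```

```text
[[  -0.     -0.95   -0.3    75.57]
 [   1.     -0.      0.      0.67]
 [  -0.     -0.3     0.95 -175.94]
 [   0.      0.      0.      1.  ]] [[370.4   0.  326.5]
 [  0.  370.4 239.4]
 [  0.    0.    1. ]]
sock [496.00492645  67.79860845  75.        ]
[535.3  64.9  75. ] -4.169987668988868 39.418843197468824
[457.   71.5  75. ] 174.5607502507694 39.15080099541448
[520.1 100.8  75. ] 53.7898550351895 40.861906503164455
[474.6  35.8  75. ] -123.7463389291283 38.49982998102929
cap [ 468.29300587 -200.396694    108.        ]
cap [ 470.11229141 -382.65346152  108.        ]
max step 32.7 deg -6.79
-0.0572 -0.0923 -0.0086 0.0592 -1; -0.0677 -0.0849 -0.0086 0.0592 -1; -0.0772 -0.0763 -0.0086 0.0592 -1; -0.0857 -0.0666 -0.0086 0.0592 -1; -0.0930 -0.0560 -0.0086 0.0592 -1
-0.0990 -0.0446 -0.0086 0.0592 -1; -0.1035 -0.0326 -0.0086 0.0592 -1; -0.1067 -0.0202 -0.0086 0.0592 -1; -0.1083 -0.0074 -0.0086 0.0592 -1; -0.1084 0.0054 -0.0086 0.0592 -1
-0.1070 0.0182 -0.0086 0.0592 -1; -0.1041 0.0307 -0.0086 0.0592 -1; -0.0998 0.0428 -0.0086 0.0592 -1; -0.0940 0.0543 -0.0086 0.0592 -1; -0.0869 0.0650 -0.0086 0.0592 -1
-0.0786 0.0749 -0.0086 0.0592 -1; -0.0692 0.0836 -0.0086 0.0592 -1; -0.0589 0.0912 -0.0086 0.0592 -1; -0.0477 0.0975 -0.0086 0.0592 -1; -0.0358 0.1025 -0.0086 0.0592 -1
-0.0234 0.1060 -0.0086 0.0592 -1; -0.0107 0.1080 -0.0086 0.0592 -1; 0.0021 0.1085 -0.0086 0.0592 -1; 0.0149 0.1075 -0.0086 0.0592 -1
```

```bash
python3 - <<'E'
from h import *
plan([155.6,578.8,198],164.9,[465,-197,260],-2,25)
E
```

```text
max step 33.5 deg -6.68
-0.0668 -0.0891 -0.0083 0.0583 -1; -0.0767 -0.0808 -0.0083 0.0583 -1; -0.0856 -0.0713 -0.0083 0.0583 -1; -0.0933 -0.0609 -0.0083 0.0583 -1; -0.0997 -0.0496 -0.0083 0.0583 -1
-0.1048 -0.0377 -0.0083 0.0583 -1; -0.1085 -0.0252 -0.0083 0.0583 -1; -0.1107 -0.0125 -0.0083 0.0583 -1; -0.1114 0.0005 -0.0083 0.0583 -1; -0.1105 0.0134 -0.0083 0.0583 -1
-0.1082 0.0262 -0.0083 0.0583 -1; -0.1045 0.0386 -0.0083 0.0583 -1; -0.0993 0.0505 -0.0083 0.0583 -1; -0.0927 0.0617 -0.0083 0.0583 -1; -0.0849 0.0720 -0.0083 0.0583 -1
-0.0760 0.0814 -0.0083 0.0583 -1; -0.0660 0.0897 -0.0083 0.0583 -1; -0.0551 0.0968 -0.0083 0.0583 -1; -0.0435 0.1025 -0.0083 0.0583 -1; -0.0313 0.1069 -0.0083 0.0583 -1
-0.0186 0.1098 -0.0083 0.0583 -1; -0.0058 0.1112 -0.0083 0.0583 -1; 0.0072 0.1111 -0.0083 0.0583 -1; 0.0201 0.1095 -0.0083 0.0583 -1; 0.0327 0.1065 -0.0083 0.0583 -1
```

Call:
apply_moves(
  series="-0.067 -0.089 -0.008 0.058 -1; -0.077 -0.081 -0.008 0.058 -1; -0.086 -0.071 -0.008 0.058 -1; -0.093 -0.061 -0.008 0.058 -1; -0.1 -0.05 -0.008 0.058 -1",
)

```text
time: 0.57
tool_pos: [218.3, 422.6, 210.5]
tcp_rot: [-180.0, 0.0, 131.4]
ft_force: [1.6, -0.7, 0.5]
finger_gap: 85.4
grip_force: 0.0
```

Call:
apply_moves(
  series="-0.105 -0.038 -0.008 0.058 -1; -0.108 -0.025 -0.008 0.058 -1; -0.111 -0.012 -0.008 0.058 -1; -0.111 0 -0.008 0.058 -1; -0.11 0.013 -0.008 0.058 -1",
)

```text
time: 0.98
tool_pos: [280.6, 267.9, 222.9]
tcp_rot: [180.0, 0.0, 98.2]
ft_force: [1.0, -0.4, 0.2]
finger_gap: 85.6
grip_force: 0.0
```

Call:
apply_moves(
  series="-0.108 0.026 -0.008 0.058 -1; -0.104 0.039 -0.008 0.058 -1; -0.099 0.05 -0.008 0.058 -1; -0.093 0.062 -0.008 0.058 -1; -0.085 0.072 -0.008 0.058 -1",
)

```text
time: 1.4
tool_pos: [343.6, 113.3, 235.1]
tcp_rot: [180.0, -0.0, 64.9]
ft_force: [0.1, 0.1, -0.8]
finger_gap: 85.4
grip_force: 0.0
```

Call:
apply_moves(
  series="-0.076 0.081 -0.008 0.058 -1; -0.066 0.09 -0.008 0.058 -1; -0.055 0.097 -0.008 0.058 -1; -0.043 0.103 -0.008 0.058 -1; -0.031 0.107 -0.008 0.058 -1",
)

```text
time: 1.82
tool_pos: [407.3, -41.4, 247.0]
tcp_rot: [180.0, -0.0, 31.7]
ft_force: [1.3, 1.6, -0.2]
finger_gap: 85.7
grip_force: 0.0
```

Call:
apply_moves(
  series="-0.019 0.11 -0.008 0.058 -1; -0.006 0.111 -0.008 0.058 -1; 0.007 0.111 -0.008 0.058 -1; 0.02 0.11 -0.008 0.058 -1; 0.033 0.107 -0.008 0.058 -1",
)

```text
time: 2.23
tool_pos: [471.0, -196.1, 258.7]
tcp_rot: [-180.0, 0.0, -1.6]
ft_force: [0.2, 0.5, -0.1]
finger_gap: 85.3
grip_force: 0.0
```

Call:
apply_moves(
  series="0 0 0 0 -1",
)

```text
time: 2.32
tool_pos: [471.5, -199.1, 258.0]
tcp_rot: [179.9, 0.1, -1.8]
ft_force: [0.8, 0.0, -0.6]
finger_gap: 85.3
grip_force: 0.0
```

```bash
cat >> h.py <<'E'
from scipy.spatial.transform import Rotation as Ro
def wsnap(name):
    st=sense(); s=snapshot("wrist"); T=np.eye(4); T[:3,:3]=Ro.from_euler("xyz",st["tcp_rot"],degrees=True).as_matrix(); T[:3,3]=st["tool_pos"]
    s["extrinsics"]=T@s["tool_from_camera"]; np.savez(name+".npz",**s); cv2.imwrite(f"pics/{name}.png",s["frame"]); return s
def load(n): return dict(np.load(n+".npz"))
def pts(s):
    """world point for every pixel"""
    K=s["intrinsics"];v,u=np.mgrid[:480,:640];d=s["depth"]
    c=np.stack([(u-K[0,2])/K[0,0]*d,(v-K[1,2])/K[1,1]*d,d],-1)
    P=c@s["extrinsics"][:3,:3].T+s["extrinsics"][:3,3]; P[d==0]=np.nan; return P
def bar(s,lo,hi,cx,cy,r=60):
    P=pts(s); m=(P[...,2]>lo)&(P[...,2]<hi)&(np.hypot(P[...,0]-cx,P[...,1]-cy)<r)
    xy=P[m][:,:2].astype(np.float32); return len(xy),cv2.minAreaRect(xy),np.median(P[m][:,2])
E
python3 - <<'E'
from h import *
s=wsnap("w1")
print(bar(s,130,146,468,-198)); print(bar(s,100,114,468,-198))
E
```

```text
(1010, ((470.7574768066406, -198.90538024902344), (14.011845588684082, 51.959449768066406), 79.57205963134766), np.float64(138.55052232972585))
(3141, ((471.2343444824219, -198.98757934570312), (66.7419662475586, 65.7400131225586), 83.67593383789062), np.float64(108.9875614496633))
```

View pics/w1.png

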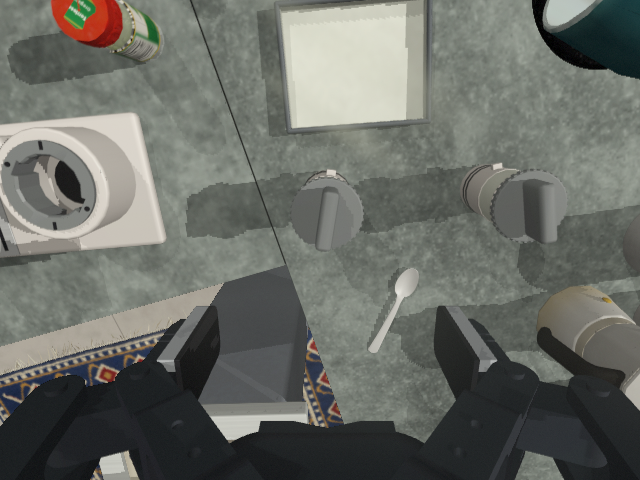

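```bash
python3 - <<'E'
from h import *
s=load("w1"); P=pts(s)
print(bar(s,130,146,470,-375))
m=(abs(P[...,2]-75)<5)&(np.hypot(P[...,0]-497,P[...,1]-67)<70)
xy=P[m][:,:2]; print("sock",cv2.minAreaRect(xy.astype(np.float32)))
m=(P[...,2]>12)&(P[...,2]<26)&(np.hypot(P[...,0]-598,P[...,1]+231)<120)
print("tray",cv2.minAreaRect(P[m][:,:2].astype(np.float32)))
for u,v in [(7,163),(41,146),(86,209),(54,226)]: print(world(s,u,v,z=75))
cv2.imwrite("pics/sock1.png",cv2.resize(s["frame"][110:250,0:150],None,fx=4,fy=4,interpolation=cv2.INTER_CUBIC))
E
```

```text
(1249, ((471.4697265625, -380.5738525390625), (51.43363571166992, 14.397448539733887), 9.860978126525879), np.float64(138.16260612094732))
sock ((498.5801696777344, 66.82223510742188), (104.7583236694336, 109.19995880126953), 74.46465301513672)
tray ((576.4541625976562, -234.19888305664062), (181.97801208496094, 155.71682739257812), 2.092822551727295)
[522.2903504  104.34693345  75.        ]
[536.85246167  67.85539981  75.        ]
[475.36862445  39.27397601  75.        ]
[459.10461327  75.28267684  75.        ]
```

View pics/sock1.png

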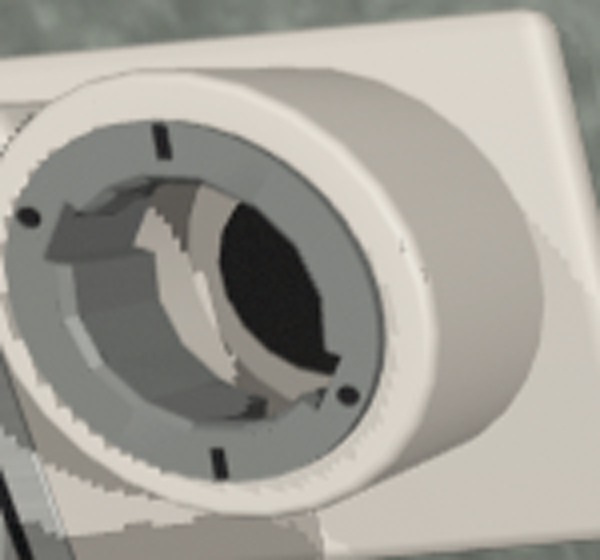

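Call:
apply_moves(
  series="0 0 0.12 0.038 -1; 0 0 0.12 0.037 -1; 0 0 0.12 0 -1; 0 0 0.11 0 -1; 0 0 0.01 0 -1",
)

```text
time: 2.78
tool_pos: [466.1, -191.2, 107.8]
tcp_rot: [-179.8, 0.6, -9.7]
ft_force: [-0.3, 1.2, -1.5]
finger_gap: 85.9
grip_force: 0.0
```

Call:
apply_moves(
  series="0 0 0 0 -1; 0 0 0 0 -1",
)

```text
time: 2.95
tool_pos: [471.5, -194.3, 116.8]
tcp_rot: [180.0, -0.1, -9.7]
ft_force: [0.0, -1.0, 0.2]
finger_gap: 85.5
grip_force: 0.0
```

Call:
apply_moves(
  series="0 0.015 0.013 0 -1; 0 0 0 0 -1; 0 0 0 0 -1",
)

```text
time: 3.2
tool_pos: [471.0, -199.6, 112.9]
tcp_rot: [179.9, -0.2, -9.8]
ft_force: [0.4, 0.3, 0.5]
finger_gap: 85.4
grip_force: 0.0
```

Call:
apply_moves(
  series="0 0 0 0.004 1; 0 0 0 0 1; 0 0 0 0 1; 0 0 0 0 1; 0 0 0 0 1",
  squeeze=60,
)

```text
time: 3.62
tool_pos: [470.0, -198.8, 111.1]
tcp_rot: [180.0, 0.0, -10.3]
ft_force: [-0.2, 0.7, 0.8]
finger_gap: 25.7
grip_force: 0.0
```

Call:
apply_moves(
  series="0 0 0 0 1; 0 0 0 0 1; 0 0 0 0 1; 0 0 0 0 1; 0 0 0 0 1",
)

```text
time: 4.03
tool_pos: [470.0, -198.8, 111.1]
tcp_rot: [180.0, 0.0, -10.3]
ft_force: [-1.1, 0.7, 0.0]
finger_gap: -0.2
grip_force: 0.0
```

```bash
python3 - <<'E'
from h import *
s=wsnap("w2"); print({k:np.round(v,1) for k,v in sense().items()})
s=snapshot("side"); cv2.imwrite("pics/side2.png",cv2.resize(s["frame"][250:450,250:500],None,fx=3,fy=3))
E
```

```text
{'time': np.float64(4.1), 'joint_pos': array([-28.7,  -3. , 105.4,  -0. ,  77.7,  71.6]), 'qd': array([-0. , -0.1,  0.1,  0. , -0. ,  0.1]), 'joint_efforts': array([  0. , -45.2, -48. ,   0. ,   0. ,  -0. ]), 'tool_pos': array([ 470. , -198.8,  111.1]), 'tcp_rot': array([-180. ,    0. ,  -10.3]), 'ft_force': array([0.1, 0. , 0.6]), 'wrist_torque': array([-0.,  0.,  0.]), 'grip_force': np.float64(0.0), 'finger_gap': np.float64(-0.1)}
```

View pics/w2.png

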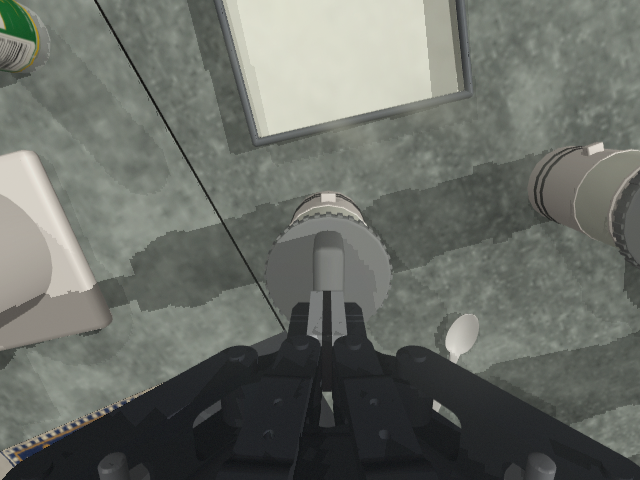

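```bash
python3 - <<'E'
from h import *
s=load("w2");P=pts(s)
for u,v in [(328,240),(328,260),(328,280),(318,296),(336,296),(318,310),(318,325),(300,320),(300,360),(285,280),(370,280)]: print(u,v,P[v,u].round(1))
print(bar(s,130,146,471,-199,40),bar(s,100,114,471,-199,45))
print(s["extrinsics"].round(2))
E
```

```text
328 240 [ 496.1 -203.5  127.1]
328 260 [ 491.2 -202.6  139.4]
328 280 [ 481.7 -200.9  138.4]
318 296 [ 482.1 -196.9  153.4]
336 296 [ 480.3 -203.8  152.3]
318 310 [ 481.6 -197.   164.1]
318 325 [ 482.3 -197.4  176.2]
300 320 [ 479.1 -189.8  164.8]
300 360 [ 483.6 -192.9  196.2]
285 280 [ 473.3 -176.8  109.7]
370 280 [ 464.7 -220.3  108. ]
(1476, ((485.0591125488281, -201.70571899414062), (13.818443298339844, 23.144094467163086), 79.76386260986328), np.float64(138.37276745352142)) (7962, ((474.2712707519531, -199.71359252929688), (67.40965270996094, 60.03192901611328), 78.84529113769531), np.float64(108.95993323501527))
[[-1.8000e-01 -9.4000e-01 -2.9000e-01  5.4565e+02]
 [-9.8000e-01  1.7000e-01  5.0000e-02 -2.1187e+02]
 [-0.0000e+00  3.0000e-01 -9.5000e-01  2.8703e+02]
 [ 0.0000e+00  0.0000e+00  0.0000e+00  1.0000e+00]]
```

View pics/side2.png

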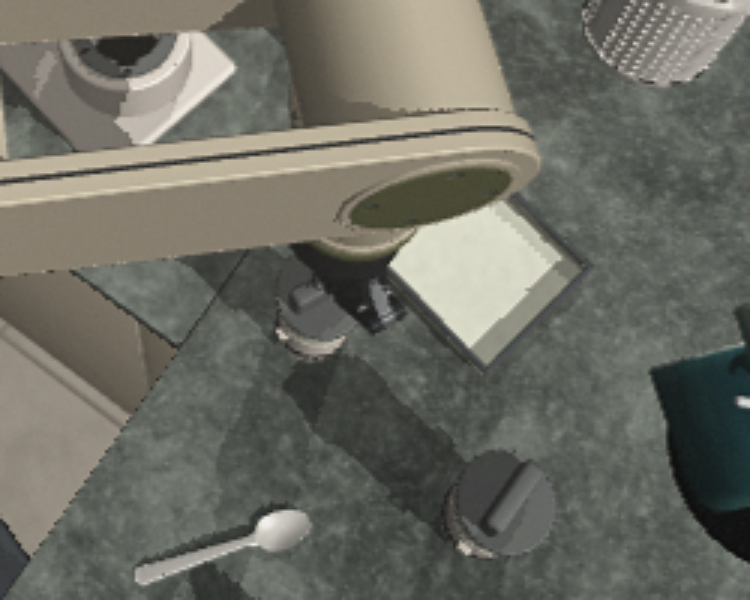

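```bash
python3 - <<'E'
from h import *
s=load("w2");d=s["depth"];K=s["intrinsics"];v,u=np.mgrid[:480,:640]
c=np.stack([(u-K[0,2])/K[0,0]*d,(v-K[1,2])/K[1,1]*d,d],-1);T=s["tool_from_camera"]
Q=c@T[:3,:3].T+T[:3,3]
for vv in range(240,360,6):
  print(vv,[tuple(Q[vv,x].round(0).astype(int)) for x in (300,312,318,327,337,345,355)])
E
```

```text
240 [(np.int64(21), np.int64(-14), np.int64(2)), (np.int64(21), np.int64(-8), np.int64(3)), (np.int64(26), np.int64(-5), np.int64(-14)), (np.int64(26), np.int64(0), np.int64(-15)), (np.int64(26), np.int64(4), np.int64(-14)), (np.int64(21), np.int64(9), np.int64(1)), (np.int64(21), np.int64(14), np.int64(2))]
246 [(np.int64(18), np.int64(-14), np.int64(2)), (np.int64(18), np.int64(-8), np.int64(2)), (np.int64(26), np.int64(-4), np.int64(-22)), (np.int64(27), np.int64(0), np.int64(-25)), (np.int64(26), np.int64(4), np.int64(-23)), (np.int64(18), np.int64(9), np.int64(2)), (np.int64(18), np.int64(14), np.int64(1))]
252 [(np.int64(15), np.int64(-14), np.int64(1)), (np.int64(15), np.int64(-8), np.int64(2)), (np.int64(24), np.int64(-4), np.int64(-25)), (np.int64(25), np.int64(0), np.int64(-27)), (np.int64(25), np.int64(4), np.int64(-27)), (np.int64(15), np.int64(9), np.int64(2)), (np.int64(15), np.int64(14), np.int64(1))]
258 [(np.int64(12), np.int64(-14), np.int64(1)), (np.int64(11), np.int64(-8), np.int64(2)), (np.int64(22), np.int64(-4), np.int64(-28)), (np.int64(22), np.int64(0), np.in
[... 4449 characters left out ...]
nt64(5), np.int64(-80)), (np.int64(15), np.int64(8), np.int64(-80))]
348 [(np.int64(13), np.int64(-9), np.int64(-80)), (np.int64(13), np.int64(-5), np.int64(-80)), (np.int64(12), np.int64(-3), np.int64(-79)), (np.int64(7), np.int64(-1), np.int64(-71)), (np.int64(13), np.int64(2), np.int64(-80)), (np.int64(13), np.int64(5), np.int64(-81)), (np.int64(12), np.int64(8), np.int64(-80))]
354 [(np.int64(13), np.int64(-8), np.int64(-83)), (np.int64(12), np.int64(-5), np.int64(-82)), (np.int64(13), np.int64(-3), np.int64(-83)), (np.int64(5), np.int64(-1), np.int64(-71)), (np.int64(12), np.int64(2), np.int64(-82)), (np.int64(13), np.int64(5), np.int64(-83)), (np.int64(12), np.int64(8), np.int64(-83))]
```

Call:
apply_moves(
  series="0 0 0 0 -0.2; 0 0 0 0 -0.2; 0 0 0 0 -0.2; 0 0 0 0 -0.2; 0 0 0 0 -0.2",
)

```text
time: 4.55
tool_pos: [470.0, -198.8, 111.1]
tcp_rot: [-180.0, 0.0, -10.3]
ft_force: [-0.7, -0.0, -0.4]
finger_gap: 51.2
grip_force: 0.0
```

Call:
apply_moves(
  series="0.003 0 0.03 0 -0.2; 0 0 0.03 0 -0.2; 0 0 0.025 0 -0.2; 0 0 0.025 0 -0.2; 0 0 0 0 -0.2",
)

```text
time: 4.97
tool_pos: [469.3, -198.1, 75.4]
tcp_rot: [-179.9, 0.2, -10.3]
ft_force: [-0.3, 0.3, -0.0]
finger_gap: 51.3
grip_force: 0.0
```

Call:
apply_moves(
  series="0 0 0 0 1; 0 0 0 0 1; 0 0 0 0 1; 0 0 0 0 1; 0 0 0 0 1",
  squeeze=60,
)

```text
time: 5.38
tool_pos: [471.5, -199.4, 78.7]
tcp_rot: [180.0, -0.1, -10.3]
ft_force: [0.8, -0.9, 0.0]
finger_gap: 12.8
grip_force: 59.8
```

Call:
apply_moves(
  series="0 0 0 0 1; 0 0 0 0 1; 0 0 0 0 1",
)

```text
time: 5.63
tool_pos: [471.4, -199.4, 78.7]
tcp_rot: [180.0, -0.1, -10.3]
ft_force: [1.0, -0.9, 2.7]
finger_gap: 12.9
grip_force: 60.1
```

Gripped (gap 13). Lift 12 mm and weigh.

Call:
apply_moves(
  series="0 0 -0.02 0 1; 0 0 -0.02 0 1; 0 0 0 0 1; 0 0 0 0 1; 0 0 0 0 1",
)

```text
time: 6.05
tool_pos: [470.4, -198.6, 89.5]
tcp_rot: [-180.0, 0.1, -10.3]
ft_force: [0.4, -1.3, -8.3]
finger_gap: 13.2
grip_force: 58.8
```

Call:
apply_moves(
  series="0 0 0 0 1",
)

```text
time: 6.13
tool_pos: [470.4, -198.7, 89.5]
tcp_rot: [-180.0, 0.1, -10.3]
ft_force: [0.5, 0.2, -7.1]
finger_gap: 13.1
grip_force: 58.8
```

Call:
apply_moves(
  series="0 0 0 0 1",
)

```text
time: 6.22
tool_pos: [470.6, -198.8, 89.6]
tcp_rot: [-180.0, 0.1, -10.3]
ft_force: [0.8, -0.2, -7.6]
finger_gap: 12.7
grip_force: 58.8
```

Call:
apply_moves(
  series="0 0 -0.04 0 1; 0 0 -0.07 0 1; 0.05 0.005 0 0 1; 0.09 0.005 0 0 1; 0.1 0.005 0 0 1",
)

```text
time: 6.63
tool_pos: [541.8, -216.7, 124.9]
tcp_rot: [180.0, -0.1, -10.3]
ft_force: [1.1, -0.0, -7.7]
finger_gap: 13.3
grip_force: 60.6
```

Call:
apply_moves(
  series="0.1 0.005 0 0 1; 0.07 0.005 0 0 1; 0.03 0 0 0 1; 0 0 0 0 1; 0 0 0 0 1",
)

```text
time: 7.05
tool_pos: [599.4, -229.8, 123.2]
tcp_rot: [-180.0, 0.0, -10.3]
ft_force: [0.4, -0.7, -7.4]
finger_gap: 13.1
grip_force: 60.6
```

Call:
apply_moves(
  series="0 0 0.06 0 1; 0 0 0.05 0 1; 0 0 0.017 0 1; 0 0 0.003 0 1; 0 0 0 0 1",
)

```text
time: 7.47
tool_pos: [598.9, -229.7, 84.3]
tcp_rot: [-180.0, 0.0, -10.3]
ft_force: [0.3, -0.7, -6.6]
finger_gap: 12.7
grip_force: 60.6
```

Call:
apply_moves(
  series="0 0 0 0 1; 0 0 0 0 1",
)

```text
time: 7.63
tool_pos: [600.1, -230.3, 85.5]
tcp_rot: [180.0, -0.1, -10.3]
ft_force: [0.4, 0.3, -6.6]
finger_gap: 13.0
grip_force: 60.6
```

Call:
apply_moves(
  series="0 0 0.01 0 1; 0 0 0 0 1; 0 0 0 0 1",
)

```text
time: 7.88
tool_pos: [600.0, -230.2, 81.8]
tcp_rot: [180.0, -0.1, -10.3]
ft_force: [1.0, -1.6, -4.2]
finger_gap: 13.4
grip_force: 61.1
```

Call:
apply_moves(
  series="0 0 0.003 0 1; 0 0 0 0 1; 0 0 0 0 1",
)

```text
time: 8.13
tool_pos: [600.3, -230.4, 81.8]
tcp_rot: [180.0, -0.1, -10.3]
ft_force: [-2.6, 0.3, 5.3]
finger_gap: 13.1
grip_force: 62.3
```

Call:
apply_moves(
  series="0 0 0 0 -0.3; 0 0 0 0 -0.3; 0 0 0 0 -0.3; 0 0 0 0 -0.3; 0 0 0 0 -0.3",
)

```text
time: 8.55
tool_pos: [599.4, -229.8, 80.0]
tcp_rot: [-180.0, 0.0, -10.3]
ft_force: [0.0, 0.5, -0.2]
finger_gap: 55.5
grip_force: 0.0
```

Call:
apply_moves(
  series="0 0 -0.06 0 -0.3; 0 0 -0.13 0 -0.3; 0 0 -0.13 0 -0.3; 0 0 -0.04 0 -0.3",
)

```text
time: 8.88
tool_pos: [602.1, -231.1, 195.5]
tcp_rot: [179.9, -0.5, -10.3]
ft_force: [0.9, -1.2, 1.2]
finger_gap: 55.6
grip_force: 0.0
```

```bash
python3 - <<'E'
from h import *
st=sense(); print(st["tool_pos"],st["tcp_rot"])
s=wsnap("w3"); print(bar(s,130,150,600,-230,45),bar(s,130,150,471,-380,45))
plan(st["tool_pos"],-10.3,[471,-381,175],9.9,7)
E
```

```text
[ 602.08694722 -231.09118205  195.51067853] [179.86866029  -0.48638013 -10.26416934]
(1566, ((600.3695068359375, -229.91476440429688), (13.65579605102539, 50.81696319580078), 79.43852996826172), np.float64(141.50032660754707)) (796, ((477.795654296875, -379.3898010253906), (40.23693084716797, 14.870708465576172), 7.6166510581970215), np.float64(138.114579854164))
max step 28.6 deg 2.89
-0.0487 0.0814 0.0098 -0.0252 -1; -0.0527 0.0788 0.0098 -0.0252 -1; -0.0566 0.0761 0.0098 -0.0252 -1; -0.0604 0.0731 0.0098 -0.0252 -1; -0.0640 0.0700 0.0098 -0.0252 -1
-0.0674 0.0667 0.0098 -0.0252 -1; -0.0707 0.0632 0.0098 -0.0252 -1
```

Spent one stands in the tray (bar top 141, correct position). On to cartridge 2.

Call:
apply_moves(
  series="-0.049 0.081 0 -0.025 -0.3; -0.053 0.079 0 -0.025 -0.3; -0.057 0.076 0.01 -0.025 -0.3; -0.06 0.073 0.01 -0.025 -0.3; -0.064 0.07 0.01 -0.025 -0.3",
)

```text
time: 9.35
tool_pos: [504.8, -337.5, 179.0]
tcp_rot: [180.0, -0.0, 4.2]
ft_force: [0.5, 0.4, -0.0]
finger_gap: 55.1
grip_force: 0.0
```

Call:
apply_moves(
  series="-0.067 0.067 0.01 -0.025 -0.3; -0.071 0.063 0.01 -0.025 -0.3; 0 0 0 0 -0.3; 0 0 0 0 -0.3; 0 0 0 0 -0.3",
)

```text
time: 9.77
tool_pos: [468.2, -379.4, 173.1]
tcp_rot: [-180.0, -0.0, 9.7]
ft_force: [0.2, -0.3, -0.9]
finger_gap: 55.4
grip_force: 0.0
```

```bash
python3 - <<'E'
from h import *
st=sense(); print(st["tool_pos"],st["tcp_rot"])
s=wsnap("w4"); print(bar(s,130,146,471,-380,45))
E
```

```text
[ 468.24991074 -379.42108215  173.09127607] [-1.79979535e+02 -1.61660694e-02  9.71348199e+00]
(1821, ((471.7413024902344, -381.3435363769531), (51.095359802246094, 13.906622886657715), 9.60466194152832), np.float64(138.477874442874))
```

Call:
apply_moves(
  series="0.01 0.008 0.1 0 -0.3; 0 0 0.1 0 -0.3; 0 0 0.08 0 -0.3; 0 0 0.035 0 -0.3; 0 0 0 0 -0.3",
)

```text
time: 10.23
tool_pos: [470.4, -378.8, 75.2]
tcp_rot: [-179.7, 0.2, 9.9]
ft_force: [-1.2, -0.3, -0.5]
finger_gap: 55.5
grip_force: 0.0
```

Call:
apply_moves(
  series="0 0 0 0 -0.3; 0 0 0 0 -0.3",
)

```text
time: 10.4
tool_pos: [472.9, -382.1, 80.9]
tcp_rot: [179.9, -0.1, 9.8]
ft_force: [0.8, -0.3, 0.5]
finger_gap: 55.2
grip_force: 0.0
```

Call:
apply_moves(
  series="0 0 0.005 0 -0.3; 0 0 0 0 1; 0 0 0 0 1; 0 0 0 0 1; 0 0 0 0 1",
  squeeze=80,
)

```text
time: 10.82
tool_pos: [471.9, -382.0, 78.2]
tcp_rot: [179.9, -0.0, 9.8]
ft_force: [-0.7, -0.8, -2.1]
finger_gap: 12.7
grip_force: 78.9
```

Call:
apply_moves(
  series="0 0 0 0 1; 0 0 0 0 1; 0 0 0 0 1; 0 0 0 0 1; 0 0 0 0 1",
)

```text
time: 11.23
tool_pos: [471.9, -382.0, 78.0]
tcp_rot: [179.9, -0.0, 9.8]
ft_force: [0.9, -0.8, 6.0]
finger_gap: 12.7
grip_force: 80.0
```

Call:
apply_moves(
  series="0 0 -0.02 0 1; 0 0 -0.02 0 1; 0 0 0 0 1; 0 0 0 0 1; 0 0 0 0 1",
)

```text
time: 11.65
tool_pos: [471.2, -381.2, 88.8]
tcp_rot: [-180.0, 0.0, 9.8]
ft_force: [-1.0, -0.1, -2.1]
finger_gap: 12.6
grip_force: 78.9
```

Call:
apply_moves(
  series="0 0 0 0 1; 0 0 0 0 1",
)

```text
time: 11.82
tool_pos: [471.2, -381.1, 88.7]
tcp_rot: [-180.0, 0.0, 9.8]
ft_force: [-0.3, -0.1, -2.4]
finger_gap: 12.5
grip_force: 78.9
```

Call:
apply_moves(
  series="0 0 -0.08 0 1; 0 -0.04 -0.12 0 1; 0.01 -0.09 -0.1 0 1; 0.01 -0.12 -0.04 0 1; 0.01 -0.13 0 0 1",
)

```text
time: 12.23
tool_pos: [462.8, -268.7, 196.0]
tcp_rot: [179.7, -0.3, 9.7]
ft_force: [1.1, 0.4, -1.2]
finger_gap: 12.6
grip_force: 79.0
```

Call:
apply_moves(
  series="0.01 -0.13 0 0 1; 0.01 -0.13 0 0 1; 0.01 -0.13 0 0 1; 0.01 -0.13 0 0 1; 0.01 -0.13 0 0 1",
)

```text
time: 12.65
tool_pos: [442.0, -71.2, 191.1]
tcp_rot: [180.0, -0.0, 9.8]
ft_force: [1.1, 0.2, -2.1]
finger_gap: 12.7
grip_force: 78.9
```

Call:
apply_moves(
  series="0.01 -0.13 0 0 1; 0 -0.13 0 0 1; 0 -0.11 0 0 1; 0 -0.06 0 0 1; 0 0 0 0 1",
)

```text
time: 13.07
tool_pos: [422.8, 58.2, 191.2]
tcp_rot: [-179.9, -0.0, 10.0]
ft_force: [-0.3, 0.2, -2.1]
finger_gap: 12.5
grip_force: 79.0
```

Call:
apply_moves(
  series="0 0 0 0 1; 0 0 0 0 1; 0 0 0 0 1",
)

```text
time: 13.32
tool_pos: [423.8, 53.9, 191.2]
tcp_rot: [180.0, 0.0, 9.7]
ft_force: [-0.4, -0.4, -3.2]
finger_gap: 12.8
grip_force: 79.0
```

```bash
python3 - <<'E'
from h import *
st=sense(); print(st["tool_pos"],st["tcp_rot"])
s=wsnap("w5");P=pts(s)
print(bar(s,70,79,497,69,65))
E
```

```text
[423.81064767  53.90645574 191.15057492] [1.79981042e+02 4.89977156e-03 9.72441944e+00]
(11710, ((499.4805603027344, 70.1673812866211), (109.1393051147461, 109.55575561523438), 10.04619312286377), np.float64(74.24386491392383))
```

View pics/w5.png

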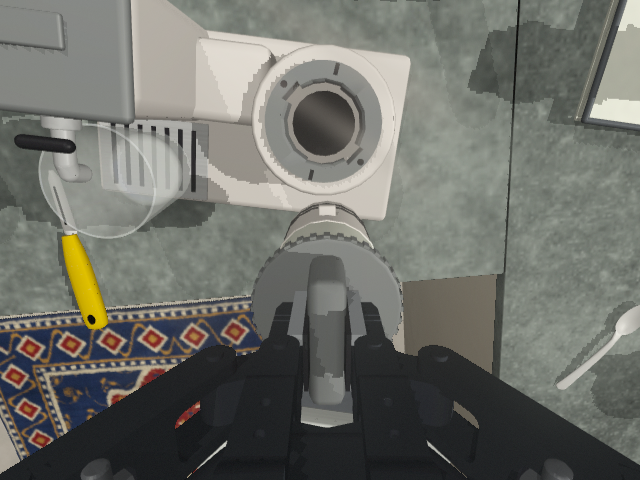

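```bash
python3 - <<'E'
from h import *
s=load("w5");g=cv2.cvtColor(s["frame"],cv2.COLOR_BGR2GRAY)
R={}
for n,(u,v) in dict(d1=(284,84),d2=(360,162),b1=(336,69),b2=(311,175)).items():
    w=g[v-8:v+9,u-8:u+9].astype(float);m=np.clip(w.min()+35-w,0,None);yy,xx=np.mgrid[-8:9,-8:9]
    R[n]=world(s,u+(m*xx).sum()/m.sum(),v+(m*yy).sum()/m.sum(),z=74.5); print(n,R[n].round(1))
for a,b in(("d1","d2"),("b1","b2")):
    d=R[a]-R[b];print(((R[a]+R[b])/2).round(1),np.degrees(np.arctan2(d[1],d[0])),np.hypot(*d[:2]))
print(bar(s,255,262,0,0,1) if 0 else "")
P=pts(s);T=sense()
m=(P[...,2]>246-2-20)&(P[...,2]<262)&(np.hypot(P[...,0]-424,P[...,1]-54)<45)
z=P[...,2];
m=(np.hypot(P[...,0]-424,P[...,1]-54)<45)&(abs(z-222)<5); print("cap",m.sum(),np.nanmedian(z[m]),cv2.minEnclosingCircle(P[m][:,:2].astype(np.float32)))
m=(np.hypot(P[...,0]-424,P[...,1]-54)<45)&(abs(z-251)<4); print("bar",m.sum(),np.nanmedian(z[m]),cv2.minAreaRect(P[m][:,:2].astype(np.float32)))
E
```

```text
d1 [521.7 102.3  74.5]
d2 [477.2  38.6  74.5]
b1 [537.7  67.   74.5]
b2 [460.2  73.2  74.5]
[499.4  70.4  74.5] 55.12258642005857 77.75958419246902
[499.   70.1  74.5] -4.559814802065525 77.7673953711291

cap 7559 222.0992976470773 ((423.2997131347656, 54.2895622253418), 33.93242263793945)
bar 5397 251.74939929375046 ((423.9549865722656, 54.25145721435547), (44.76042556762695, 40.23463821411133), 49.87911605834961)
```

```bash
python3 - <<'E'
from h import *
st=sense()
plan(st["tool_pos"],st["tcp_rot"][2],[499.3,70.2,168],55.2,8)
E
```

```text
max step 10.1 deg 5.69
0.0322 -0.0014 0.0096 -0.0496 -1; 0.0321 0.0018 0.0096 -0.0496 -1; 0.0318 0.0049 0.0096 -0.0496 -1; 0.0312 0.0081 0.0096 -0.0496 -1; 0.0302 0.0111 0.0096 -0.0496 -1
0.0290 0.0141 0.0096 -0.0496 -1; 0.0274 0.0169 0.0096 -0.0496 -1; 0.0256 0.0195 0.0096 -0.0496 -1
```

Call:
apply_moves(
  series="0.032 -0.001 0.01 -0.05 1; 0.032 0.002 0.01 -0.05 1; 0.032 0.005 0.01 -0.05 1; 0.031 0.008 0.01 -0.05 1; 0.03 0.011 0.01 -0.05 1",
)

```text
time: 13.78
tool_pos: [471.3, 63.9, 175.9]
tcp_rot: [-180.0, 0.0, 38.6]
ft_force: [1.5, 0.9, -1.8]
finger_gap: 12.8
grip_force: 79.0
```

Call:
apply_moves(
  series="0.029 0.014 0.01 -0.05 1; 0.027 0.017 0.01 -0.05 1; 0.026 0.02 0.01 -0.047 1; 0 0 0 0 1; 0 0 0 0 1",
)

```text
time: 14.2
tool_pos: [499.0, 70.3, 166.7]
tcp_rot: [-179.9, 0.1, 55.1]
ft_force: [-0.1, -0.8, -3.5]
finger_gap: 12.6
grip_force: 79.0
```

Call:
apply_moves(
  series="0 0 0 0 1; 0 0 0 0 1; 0 0 0 0 1",
)

```text
time: 14.45
tool_pos: [498.9, 70.9, 167.5]
tcp_rot: [180.0, -0.0, 55.2]
ft_force: [-0.1, -0.2, -2.2]
finger_gap: 12.8
grip_force: 79.0
```

Call:
apply_moves(
  series="0 0.003 0.03 0 1; 0 0 0.04 0 1; 0 0 0.04 0 1; 0 0 0.03 0 1; 0 0 0 0 1",
)

```text
time: 14.87
tool_pos: [497.7, 70.5, 121.5]
tcp_rot: [-179.8, 0.2, 55.3]
ft_force: [-0.3, -0.3, -2.7]
finger_gap: 12.9
grip_force: 79.0
```

Call:
apply_moves(
  series="0 0 0 0 1; 0 0 0 0 1",
)

```text
time: 15.03
tool_pos: [499.8, 70.7, 125.2]
tcp_rot: [-180.0, 0.0, 55.3]
ft_force: [-0.2, 0.4, -1.9]
finger_gap: 12.6
grip_force: 79.0
```

Call:
apply_moves(
  series="0 0 0.015 0 1; 0 0 0.015 0 1; 0 0 0.012 0 1; 0 0 0.01 0 1; 0 0 0 0 1",
)

```text
time: 15.45
tool_pos: [499.3, 70.6, 108.7]
tcp_rot: [-179.9, 0.0, 55.3]
ft_force: [0.2, 0.1, -2.4]
finger_gap: 12.5
grip_force: 79.0
```

Call:
apply_moves(
  series="0 0 0 0 1; 0 0 0 0 1",
)

```text
time: 15.62
tool_pos: [499.9, 70.6, 109.7]
tcp_rot: [180.0, -0.0, 55.3]
ft_force: [0.2, -0.5, -3.6]
finger_gap: 12.7
grip_force: 79.0
```

Call:
apply_moves(
  series="0 0 0.015 0 1; 0 0 0.012 0 1; 0 0 0.01 0 1; 0 0 0 0 1; 0 0 0 0 1",
)

```text
time: 16.03
tool_pos: [500.6, 70.7, 99.4]
tcp_rot: [179.9, -0.1, 55.3]
ft_force: [-2.4, -0.0, 5.6]
finger_gap: 12.9
grip_force: 80.2
```

Call:
apply_moves(
  series="0 0 0.005 0 1; 0 0 0 0 1; 0 0 0 0 1",
)

```text
time: 16.28
tool_pos: [500.7, 70.7, 98.1]
tcp_rot: [179.9, -0.1, 55.3]
ft_force: [0.0, -0.2, 7.2]
finger_gap: 12.6
grip_force: 80.3
```

Call:
apply_moves(
  series="-0.001 -0.002 0.007 0 1; 0 0 0.006 0 1; 0 0 0 0 1; 0 0 0 0 1",
)

```text
time: 16.62
tool_pos: [500.6, 70.8, 94.9]
tcp_rot: [179.9, -0.1, 55.3]
ft_force: [-1.4, -0.3, 10.5]
finger_gap: 12.7
grip_force: 80.8
```

Call:
apply_moves(
  series="0 0 0.003 0 1; 0 0 0.001 0.02 1; 0 0 0 0.03 1; 0 0 0 0.03 1; 0 0 0 0.03 1",
)

```text
time: 17.03
tool_pos: [501.0, 70.8, 94.0]
tcp_rot: [179.8, -0.2, 42.5]
ft_force: [-1.4, 0.6, 10.5]
finger_gap: 12.4
grip_force: 81.1
```

```bash
python3 -c "
from h import *
s=sense();print(s['wrist_torque'],s['ft_force'],s['tool_pos'],s['tcp_rot'])"
```

```text
[-0.08870415  0.30737452  0.13828336] [-1.41999959  0.59094706 10.46182103] [500.98730679  70.75186992  94.03396655] [ 1.79848046e+02 -1.68627095e-01  4.25109703e+01]
```

Call:
apply_moves(
  series="0 0 0 0.04 1; 0 0 0 0.04 1; 0 0 0 0.04 1; 0 0 0 0.04 1; 0 0 0 0.04 1",
)

```text
time: 17.45
tool_pos: [501.2, 70.7, 94.2]
tcp_rot: [179.9, -0.2, 19.5]
ft_force: [0.1, -0.6, 12.1]
finger_gap: 12.4
grip_force: 81.0
```

Call:
apply_moves(
  series="0 0 0 0.04 1; 0 0 0 0.04 1; 0 0 0 0.03 1; 0 0 0 0.02 1; 0 0 0 0 1",
)

```text
time: 17.87
tool_pos: [501.3, 70.7, 94.2]
tcp_rot: [180.0, -0.3, 4.7]
ft_force: [0.2, -1.4, 10.4]
finger_gap: 12.9
grip_force: 81.1
```

```bash
python3 -c "
from h import *
s=sense();print(s['wrist_torque'],s['ft_force'],s['tool_pos'],s['tcp_rot'])"
```

```text
[-0.15361018  0.14263194 -0.08253812] [ 0.22552645 -1.37955805 10.38055362] [501.26583588  70.65112482  94.19946065] [179.97080009  -0.26079393   4.70332643]
```

Call:
apply_moves(
  series="0 0 0 0.025 1; 0 0 0 0.025 1; 0 0 0 0.015 1; 0 0 0 0 1",
)

```text
time: 18.2
tool_pos: [501.2, 70.6, 94.2]
tcp_rot: [-180.0, -0.3, -2.7]
ft_force: [-0.3, -0.7, 10.6]
finger_gap: 12.5
grip_force: 81.1
```

```bash
python3 -c "
from h import *
s=sense();print(s['wrist_torque'],s['ft_force'],s['tool_pos'],s['tcp_rot'])"
```

```text
[-0.13478467  0.11598831 -0.05322872] [-0.3126358  -0.74040504 10.61526877] [501.2435425   70.64196016  94.18477508] [-179.99549931   -0.26066487   -2.70787393]
```

Call:
apply_moves(
  series="0 0 0 0.015 1; 0 0 0 0 1; 0 0 0 0 1",
)

```text
time: 18.45
tool_pos: [501.2, 70.6, 94.2]
tcp_rot: [-180.0, -0.3, -4.3]
ft_force: [-0.0, -0.3, 10.5]
finger_gap: 12.5
grip_force: 81.1
```

```bash
python3 -c "
from h import *
s=sense();print(s['wrist_torque'],s['ft_force'],s['tool_pos'],s['tcp_rot'])"
```

```text
[-0.17872182  0.16798965 -0.0327229 ] [-0.01110911 -0.32657878 10.52857763] [501.24905328  70.64288956  94.19251903] [-179.98756884   -0.25946117   -4.32157814]
```

Continue gently until the stop shows in the torque.

Call:
apply_moves(
  series="0 0 0 0.012 1; 0 0 0 0 1; 0 0 0 0 1",
)

```text
time: 18.7
tool_pos: [501.2, 70.4, 94.1]
tcp_rot: [180.0, -0.3, -5.7]
ft_force: [-0.1, -0.9, 11.1]
finger_gap: 12.9
grip_force: 81.1
```

```bash
python3 -c "
from h import *
s=sense();print(s['wrist_torque'],s['tcp_rot'])"
```

```text
[-0.3347621   0.15709195  0.16200772] [179.9972615   -0.25282375  -5.68727203]
```

Call:
apply_moves(
  series="0 0 0 0.012 1; 0 0 0 0 1; 0 0 0 0 1",
)

```text
time: 18.95
tool_pos: [501.1, 70.0, 94.2]
tcp_rot: [180.0, -0.2, -7.1]
ft_force: [-0.9, -3.7, 11.6]
finger_gap: 12.3
grip_force: 81.1
```

```bash
python3 -c "
from h import *
s=sense();print(s['wrist_torque'],s['tcp_rot'])"
```

```text
[-0.71021241  0.28547039  0.20458265] [179.95755941  -0.24778139  -7.06185354]
```

Call:
apply_moves(
  series="0 0 0 -0.007 1; 0 0 -0.004 0 1; 0 0 -0.004 0 1; 0 0 -0.003 0 1; 0 0 0 0 1",
)

```text
time: 19.37
tool_pos: [500.9, 70.1, 97.1]
tcp_rot: [180.0, -0.2, -6.3]
ft_force: [-0.0, -2.1, 8.8]
finger_gap: 12.4
grip_force: 80.5
```

Call:
apply_moves(
  series="0 0 0 0 1",
)

```text
time: 19.45
tool_pos: [501.0, 70.1, 97.0]
tcp_rot: [180.0, -0.2, -6.3]
ft_force: [-0.2, -2.5, 8.3]
finger_gap: 13.1
grip_force: 80.6
```

```bash
python3 -c "
from h import *
s=sense();print(s['wrist_torque'],s['tcp_rot'])"
```

```text
[-0.59095882 -0.00498713  0.070115  ] [179.96898955  -0.2277751   -6.26364738]
```

Call:
apply_moves(
  series="0 0 -0.004 0 1; 0 0 -0.003 0 1; 0 0 0 0 1; 0 0 0 0 1",
)

```text
time: 19.78
tool_pos: [500.8, 70.1, 98.8]
tcp_rot: [180.0, -0.2, -6.3]
ft_force: [1.1, -2.0, 7.3]
finger_gap: 12.7
grip_force: 80.4
```

Call:
apply_moves(
  series="0 0 -0.004 0 1; 0 0 0 0 1; 0 0 0 0 1",
)

```text
time: 20.03
tool_pos: [500.5, 70.2, 98.9]
tcp_rot: [180.0, -0.2, -6.3]
ft_force: [4.4, -4.1, -0.5]
finger_gap: 12.3
grip_force: 79.2
```

Call:
apply_moves(
  series="0 0 0.001 0 -0.3; 0 0 0 0 -0.3; 0 0 0 0 -0.3; 0 0 0 0 -0.3; 0 0 0 0 -0.3",
)

```text
time: 20.45
tool_pos: [498.9, 70.8, 98.0]
tcp_rot: [-180.0, 0.0, -6.3]
ft_force: [-0.0, 0.6, 0.0]
finger_gap: 55.7
grip_force: 0.0
```

Call:
apply_moves(
  series="0 0 -0.05 0 -0.3; 0 0 -0.1 0 -0.3; 0 0 -0.13 0 -0.3; 0 0 -0.1 0 -0.3; 0 0 0 0 -0.3",
)

```text
time: 20.87
tool_pos: [502.8, 71.0, 220.1]
tcp_rot: [-179.9, -0.6, -6.2]
ft_force: [1.0, 0.1, 0.6]
finger_gap: 55.2
grip_force: 0.0
```

Call:
apply_moves(
  series="-0.06 0 0 0 -0.3; -0.1 0 0 0 -0.3; -0.04 0 0 0 -0.3; 0 0 0 0 -0.3; 0 0 0 0 -0.3",
)

```text
time: 21.28
tool_pos: [439.6, 77.4, 212.3]
tcp_rot: [-180.0, -0.1, -6.2]
ft_force: [-0.3, -0.3, -0.2]
finger_gap: 54.9
grip_force: 0.0
```

```bash
python3 - <<'E'
from h import *
s=wsnap("w6");P=pts(s);print(sense()["tool_pos"])
n,r,z=bar(s,148,170,499,70,45);print("bar",n,r,z)
m=(np.hypot(P[...,0]-499,P[...,1]-70)<40)&(abs(P[...,2]-129)<6);print("cap z",np.median(P[m][:,2]),cv2.minEnclosingCircle(P[m][:,:2].astype(np.float32)))
t=snapshot("top");print("tray bar",bar(t,133,150,600,-230,45));cv2.imwrite("pics/top9.png",t["frame"])
E
```

```text
[440.03729551  77.28228792 212.30836828]
bar 1953 ((500.5262451171875, 70.40516662597656), (13.8320894241333, 51.205814361572266), 83.50054931640625) 159.62696138436326
cap z 130.05314892901654 ((500.6302490234375, 70.3442153930664), 33.69290542602539)
tray bar (117, ((598.2572021484375, -230.8643341064453), (14.54217529296875, 51.92365646362305), 79.614501953125), np.float64(139.9016255477893))
```

View pics/w6.png

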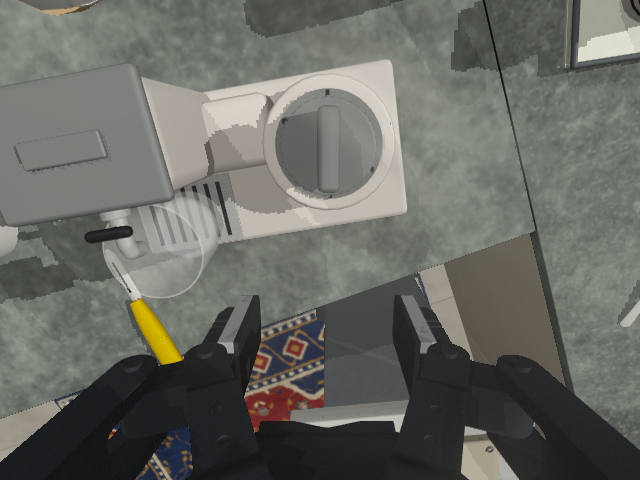

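```bash
python3 -c "
from bench import hand_in
print(hand_in())"
```

```text
the job is handed in; nothing more can be done
None
```

The job is handed in at about 21 s: the spent cartridge (7.6 N when lifted) stands upright in the draining tray, and the new one (2.4 N) is locked in the socket, its base 21 mm above the worktop, with the gripper clear of everything.

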